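Put the USB charger on the timed socket and set the timer to six clicks

ROBOT

A 6-joint arm with a two-finger parallel gripper is mounted at the origin on the work surface. World frame = base frame: x ahead of the robot, y to its left, z up, the work surface at z = 0. Lengths are in mm, angles in rad, forces in N, time in s.
With the tool pointing down it reaches from about 300 to 775 mm from the base axis. Payload 14.6 kg.
Tool frame: the origin (TCP) lies at the very end of the fingers, on their centre line; the grasp point (between the pads) lies 19 mm behind it; z points along the fingers, y is the direction in which the jaws open and shut (so a half turn about z gives the same grasp; the last joint's range is limited). The gripper opens to 94 mm and grips with 3 to 60 N. Pads are 16 mm wide; open, the fingers measure 119 mm over their backs; the gripper's body (75 mm by 177 mm) begins 78 mm behind the grasp point.
Start: joints at [1.038, 0.3, 1.521, -0, 1.321, -0.067], TCP at [247.022, 491.396, 205.446] pointing down, gripper open.
Joint ranges: [-3.03, 3.03], [-0.79, 2.21], [0.23, 2.52], [-1.04, 4.18], [0, 3.07], [-2.55, 2.55]. Speed limits (rad/s): [2.22, 2.22, 2.57, 3.14, 3.14, 3.14].

INTERFACE

Orientations are given as a rotation vector (axis times angle).
In Python, from plant import r, claw, kinematics, capture, camera_info, ticket, nets, readout gives the robot as it stands. Calls block until the motion is done:
- r.reach(position, orientation): joint-space move of the TCP to a pose.
- r.line_to(position, v=150, rot=None): straight line of the TCP; rot=None keeps the orientation; v is the mean speed in mm/s.
- r.move_j(angles): joint-space move.
- claw.grip(opening, squeeze=None): finger opening in mm; squeeze is the grip in N (None keeps the last); returns when the fingers have stopped.
- r.dwell(seconds).
- kinematics.inverse_kinematics(position, orientation): joint angles nearest the present ones, or None.
- capture(name): name is "side" or "top" or "wrist"; returns (picture, depth): 420x560x3 uint8, blue, green, red; 420x560 float32, mm along the optical axis (not along the pixel's ray), 0 where there is no reading.
- camera_info(name): a dict with "vertical_fov" (degrees; the focal length in pixels is half the picture's height over the tangent of half this angle, whatever the lens; pixels are square), "cx", "cy" (the principal point, pixels), "world_from_camera" (4x4, takes a point from camera to world coordinates). Camera axes: x right, y up, looking along -z (the intrinsics and any distortion apply to the point x, -y, -z); pixel columns grow to the right and rows downward; lengths in mm; the calibration is good to about 2 mm. A picture is of the moment at which its call begins: read the wrist's pose just before it. camera_info takes no time and is no camera call; for the wrist camera it gives the pose at the moment of the call.
A pose or a line that the arm cannot do raises r.IKError and nothing moves.
- ticket.job_done(): hands the job in, once; it reports no verdict.
Trained networks look in the newest picture that a camera, given by its name, has taken for a name from the list of things; names that differ only in an ending like _2 or _b are one class to them, and where a whole thing is asked for, a point or a joint stands for the part that bears it (a point fixed in the world has none). Each returns a list of dicts, best first, with "confidence" (0 to 1); they miss things now and then, are a little off and sometimes report something else, mostly with a low value. They report only what shows in the picture. A call takes as long as a camera call.
- nets.boxes_of(label, camera): "extent" ([centre column, centre row, width, height] in pixels, round what is visible of it).
- nets.outline_of(label, camera): "mask" (420x560 bool, what is visible of it) and "extent" ([centre column, centre row, width, height] in pixels, round what is visible of it).
Readings, each from a call of its own:
- readout.current_time_s(): time.
- readout.current_q(): joint angles.
- readout.current_dq(): joint speeds.
- readout.current_effort(): joint torques, N m.
- readout.current_position(): TCP position.
- readout.current_eef_rot(): TCP orientation.
- readout.current_contact_force(): force on the tool from outside, world axes, zero at the start.
- readout.current_wrist_torque(): the same for the moment, N m.
- readout.current_gripper_width(): finger opening in mm.
Only numpy, scipy, OpenCV 4.12 (cv2) and the standard library are available. Lean on these libraries where they do the work, as an engineer would, in place of code of your own. Each camera call takes 0.05 s, during which the arm holds its last target.

TASK

On the desk power strip, move the black USB charger out of the always-on pair of sockets into the single timed socket on the other side of the timer dial, plugged fully home, and leave the dial resting on the sixth click from off (90 minutes; a click is a quarter of an hour and the dial may not be at off now). Leave the round white plug adapter in its socket and do not disturb the other things on the desk.

Things in the scene. Friction and masses are not known exactly. Their poses are not given: they have to be found in the camera images.
- strip: White power strip, fixed to the desk, long along its y; level top 50 mm up. Origin on the desk under the dial's axis, z up. Along y, mm: square timer head 96 by 96 at 0; 70 mm wide part with the one timed socket from 48 to 148; 70 mm wide part with the always-on pair, sockets at -95 and -170, to -215; 6 mm high screw lugs beyond both ends. Charger in either one of the pair, adapter in the other.
- charger: Black block USB mains charger, 44 (x) by 60 (y) by 52 mm high, 0.11 to 0.23 kg, loose. Origin: centre of the block's underside, resting on the strip's top when home; z up, y along the strip. Below it a flat-sided plug boss 17 mm deep, 26 (x) by 36.4 mm (y), foot tapered, and two 19 mm pins: 36 mm deep in all. Slides out and in freely, held by its weight; fits either way round.
- timed_socket (a point): Centre of the mouth of the timed socket, in the strip's top, 100 mm from the dial's axis; axes as the strip's. Where the charger's origin is when home. Socket: a round well of 39 mm diameter narrowed by two flats 28.6 mm apart that face along x, so its long way is along y; deep enough for boss and pins. The pair's sockets are the same.
- dial_axis (a point): On the dial's upright turning axis, at the height of the strip's top; axes as the strip's. The dial is a grey disc of 72 mm diameter, its top 6 mm above the strip's, with a hub of 22 mm diameter reaching 15 mm above the strip. Ticks round it on the head: a longer, thicker one for off on the -x side, then eight more, one for each click, going clockwise.
- dial_fin (a point): Middle of the dial's upright finger fin, which is also its pointer (white line on top): 12 mm thick, from 7 to 34 mm from the axis, its top 28 mm above the strip's. This point is 20.5 mm from the axis, 17 mm above the strip's top. Pushing the fin sideways with a fingertip turns the dial.
- dial (a joint): Dial angle, rad: 0 at the off stop, fin along the strip's -x; grows clockwise from above; a click each 0.524 (30 degrees), end stop at 4.19 (8 clicks). Starts resting at 0, 1 or 2 clicks. Sixth click: 3.14, fin along +x. Turns both ways; takes up to 0.1 N m (about 4 N on the fin); past half-way between clicks it jumps on by itself and rests at the next click.
- adapter: Round white plug adapter, 46 mm diameter, 50 mm high above the strip, plugged in the other socket of the always-on pair. Loose: leave it there. Origin: centre of its underside, on the strip's top face.
- mouse: Black computer mouse, 100 by 60 by 33 mm, loose on the desk. Origin under its middle. Bystander.
- pencup: Black pen cup, 80 mm diameter, 100 mm high, pens up to about 155 mm. Origin under its middle. Bystander.
- stapler: Black and grey stapler, 36 by 140 by 50 mm, loose on the desk. Origin under its middle. Bystander.

How it is judged:
By the outcome, as a careful person would: the job done as asked, in the order asked, and still so for the second after the job is handed in, with the robot touching nothing.
It also fails if it takes over 70 s, if anything falls off the work surface, if the arm or the gripper's body presses on something with over 40 N, if the wrist force passes 120 N, or if a joint passes its speed limit or range.

## Working session

There is one attempt and no reset: what is moved stays moved. The work goes in short steps, each a Python script; the robot and the scene stay as the last script left them, time stands still between calls to the robot, and variables do not carry over. Pictures are saved under pics/ and viewed, and the job is handed in when it is done.

```bash
ls; mkdir -p pics
python3 - <<'E'
from plant import *
import cv2
for n in ["side","top","wrist"]:
    i=camera_info(n);p,d=capture(n);cv2.imwrite(f"pics/{n}0.png",p);print(n,i)
    for l in ["strip","charger","adapter","dial_fin","dial","mouse","pencup","stapler"]:
        print(l,[(round(b["confidence"],2),[int(v) for v in b["extent"]]) for b in nets.boxes_of(l,n)[:2]])
print(readout.current_time_s(),readout.current_eef_rot())
E
```

```text
pics
side {'vertical_fov': 45.125449437213426, 'cx': 275.8248444757135, 'cy': 203.74556444964665, 'world_from_camera': array([[ 8.64599732e-01,  2.24444499e-01, -4.49546406e-01,
        -1.22143960e+02],
       [-5.02017009e-01,  4.23480536e-01, -7.54084318e-01,
        -1.10834459e+03],
       [ 2.11240755e-02,  8.77661041e-01,  4.78816114e-01,
         7.88377255e+02],
       [ 0.00000000e+00,  0.00000000e+00,  0.00000000e+00,
         1.00000000e+00]])}
strip [(0.82, [274, 233, 54, 81]), (0.23, [193, 182, 28, 16])]
charger [(0.58, [288, 238, 13, 30])]
adapter [(0.52, [278, 223, 17, 22])]
dial_fin [(0.48, [267, 209, 21, 15])]
dial [(0.6, [270, 214, 20, 15])]
mouse [(0.63, [193, 182, 28, 16])]
pencup [(0.83, [389, 269, 38, 65])]
stapler [(0.92, [310, 299, 41, 52]), (0.33, [286, 238, 20, 31])]
top {'vertical_fov': 52.31519538436498, 'cx': 278.22444148583673, 'cy': 201.94977457458816, 'world_from_camera': array([[ 9.73771127e-03,  9.81130316e-01, -1.93102250e-01,
         3.00239894e+02],
       [-9.99950588e-01,  9.94061151e-03,  8.18489349e-05,
        -1.47385800e+01],
       [ 1.9
[... 366 characters left out ...]
 29, 39])]
pencup [(0.9, [421, 156, 42, 40])]
stapler []
wrist {'vertical_fov': 66.74842181716731, 'cx': 276.0567597009602, 'cy': 203.85958890278414, 'world_from_camera': array([[ 4.48125408e-01, -8.61635892e-01, -2.38258700e-01,
         1.78914454e+02],
       [ 8.93970577e-01,  4.31775149e-01,  1.19945102e-01,
         5.27258643e+02],
       [-4.74819632e-04, -2.66746715e-01,  9.63766551e-01,
         3.84904813e+02],
       [ 0.00000000e+00,  0.00000000e+00,  0.00000000e+00,
         1.00000000e+00]])}
strip []
charger []
adapter []
dial_fin []
dial [(0.69, [259, 337, 61, 69])]
mouse [(0.72, [262, 337, 67, 72])]
pencup []
stapler []
1.35 [-7.25105775e-01 -3.05676617e+00  7.04209409e-05]
```

View pics/top0.png

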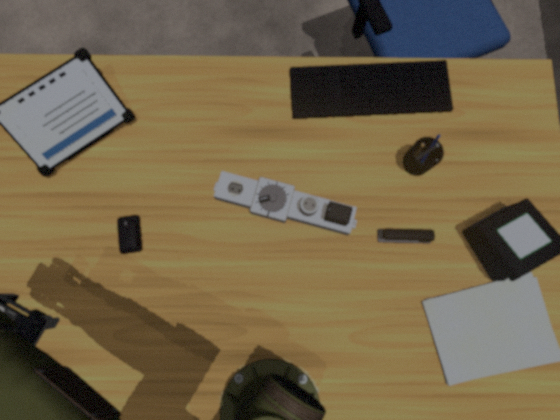

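View pics/side0.png

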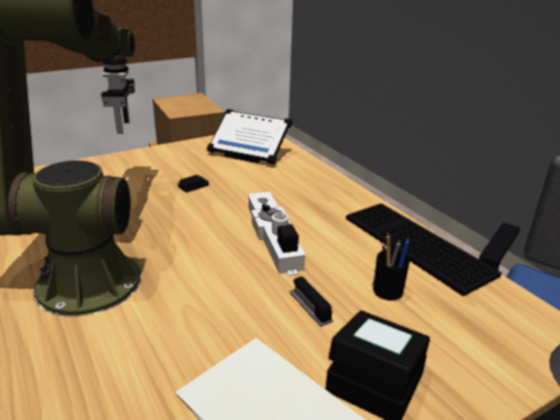

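View pics/wrist0.png

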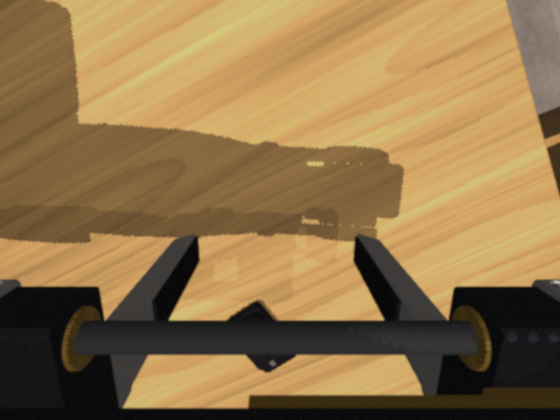

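```bash
cat > h.py <<'E'
from plant import *
import numpy as np, cv2
from scipy.spatial.transform import Rotation as R
def cloud(info,d):
    f=210/np.tan(np.radians(info["vertical_fov"]/2)); v,u=np.mgrid[0:420,0:560]
    P=np.stack([(u-info["cx"])/f*d,-(v-info["cy"])/f*d,-d],-1)
    M=info["world_from_camera"]; W=P@M[:3,:3].T+M[:3,3]; W[d<=0]=np.nan
    return W
def proj(info,p):
    f=210/np.tan(np.radians(info["vertical_fov"]/2)); M=info["world_from_camera"]
    c=(np.asarray(p)-M[:3,3])@M[:3,:3]; z=-c[...,2]
    return np.stack([info["cx"]+f*c[...,0]/z, info["cy"]-f*c[...,1]/z],-1)
E
python3 - <<'E'
from h import *
p,d=capture("top");W=cloud(camera_info("top"),d)
for l in ["strip","charger","adapter","dial","stapler","mouse","pencup"]:
    for o in nets.outline_of(l,"top")[:1]:
        m=o["mask"]; q=W[m];q=q[~np.isnan(q[:,0])]
        zt=np.percentile(q[:,2],90); t=q[q[:,2]>zt-15]
        print(l,round(o["confidence"],2),m.sum(),q.mean(0).round(),np.percentile(q[:,2],[5,50,95]).round(),"top",t.mean(0).round(), cv2.minAreaRect(t[:,:2].astype(np.float32)))
# strip top by height
roi=np.zeros((420,560),bool);roi[165:240,205:365]=1
m=roi&(W[...,2]>40)&(W[...,2]<60); q=W[m]
print(len(q),cv2.minAreaRect(q[:,:2].astype(np.float32)),np.median(q[:,2]))
print("desk z", np.nanmedian(W[250:280,250:350,2]))
E
```

```text
strip 0.74 3731 [517.  -5.  47.] [14. 50. 58.] top [519.  -6.  51.] ((515.9459838867188, -31.499359130859375), (364.3310852050781, 96.69104766845703), 74.85688781738281)
charger 0.56 523 [ 477. -161.   95.] [ 59. 101. 105.] top [ 479. -162.  101.] ((480.6944580078125, -163.53298950195312), (59.72769546508789, 44.181148529052734), 75.49918365478516)
adapter 0.57 286 [496. -90.  96.] [ 69.  99. 103.] top [498. -91.  99.] ((498.9561767578125, -91.10980224609375), (40.6088981628418, 43.586856842041016), 65.79769134521484)
dial 0.85 605 [523.   0.  58.] [52. 56. 76.] top [523.   0.  59.] ((523.7459106445312, 0.4111480712890625), (68.56050109863281, 69.93402862548828), 45.77938461303711)
stapler 0.95 824 [ 432. -342.   38.] [ 5. 47. 52.] top [ 434. -347.   48.] ((435.2592468261719, -348.25347900390625), (130.5128173828125, 30.595842361450195), 89.18272399902344)
mouse 0.73 861 [430. 369.  27.] [12. 30. 35.] top [429. 372.  30.] ((432.4526672363281, 373.3339538574219), (94.18318939208984, 54.00263595581055), 10.668883323669434)
pencup 0.71 3871 [516.  -8.  46.] [ 7. 50. 59.] top [518.  -8.  52.] ((515.9459838867188, -31.499359130859375), (364.3310852050781, 96.69104766845703), 74.85688781738281)
3120 ((515.7869262695312, -31.474700927734375), (364.34698486328125, 96.7645263671875), 74.7095947265625) 50.03159233927704
desk z -0.20036956336230105
```

```bash
cat >> h.py <<'E'
yaw=np.radians(-15.0)
def strip_axes(y=yaw): return np.array([np.cos(y),np.sin(y),0]),np.array([-np.sin(y),np.cos(y),0])
def tool_rot(y=yaw,flip=1):
    ex,ey=strip_axes(y); ty=flip*ex; tz=np.array([0,0,-1.]); tx=np.cross(ty,tz)
    return R.from_matrix(np.stack([tx,ty,tz],1)).as_rotvec()
O=np.array([524.2,0.6,0])
E
python3 - <<'E'
from h import *
i=camera_info("wrist");M=i["world_from_camera"]
T=R.from_rotvec(readout.current_eef_rot()).as_matrix();t=np.array(readout.current_position())
print("cam in tool",(T.T@(M[:3,3]-t)).round(1),(T.T@M[:3,:3]).round(3)); 
for flip in (1,-1):
    rv=tool_rot(flip=flip); ex,ey=strip_axes()
    for yy in (-170,100):
        p=O+ey*yy+[0,0,200]; print(flip,yy,kinematics.inverse_kinematics(p,rv))
E
```

```text
cam in tool [  76.9    1.4 -179.5] [[ 0.001  0.964  0.267]
 [ 1.    -0.001  0.   ]
 [ 0.001  0.267 -0.964]]
1 -170 [-4.00579849e-01  2.09457993e-01  1.64735651e+00 -4.44089210e-16
  1.28477815e+00 -1.38780461e-01]
1 100 [ 1.09314879e-01  3.23392574e-01  1.50315708e+00 -4.44089210e-16
  1.31504300e+00  3.71114266e-01]
-1 -170 None
-1 100 None
```

Run:
```python
from h import *
ex,ey=strip_axes(); rv=tool_rot()
import pickle
res={}
for k,yy in (("sock",55),("dial",-50),("chg",-215)):
    p=O+ey*yy+[0,0,200]
    if k=="sock": r.reach(p,rv)
    else: r.reach(p,rv)
    r.dwell(0.2)
    i=camera_info("wrist");pic,d=capture("wrist"); res[k]=(i,pic,d,readout.current_position())
    cv2.imwrite(f"pics/w_{k}.png",pic); print(k,np.subtract(res[k][3],p).round(2))
pickle.dump(res,open("res.pkl","wb")); print(readout.current_time_s())
```

```text
sock [-0.05  0.46 -0.  ]
dial [ 0.22  0.87 -0.06]
chg [0.43 1.04 0.02]
5.6
```

```bash
cd pics; python3 -c "
import cv2,numpy as np
a=[cv2.imread(f'w_{k}.png') for k in('sock','dial','chg')]
cv2.imwrite('m1.png',cv2.resize(np.hstack(a[:2]),(800,300)))"
```

```text
(no output)
```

View pics/w_sock.png

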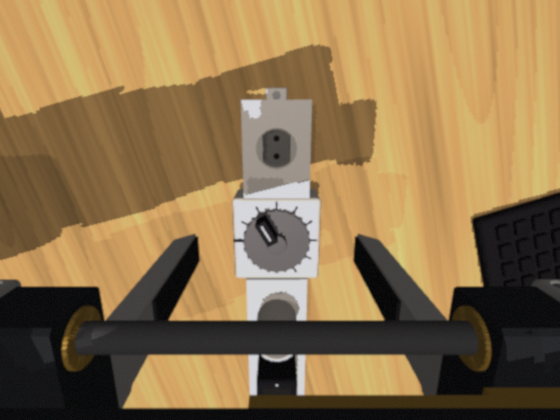

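View pics/w_dial.png

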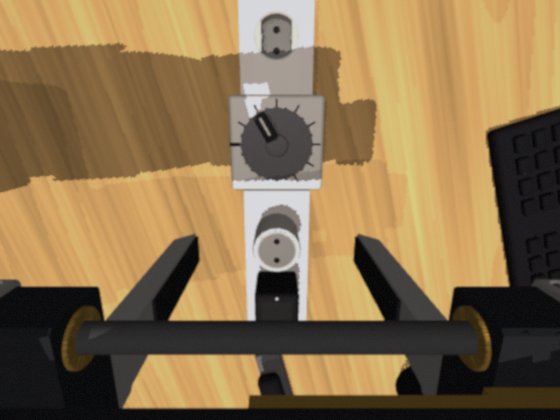

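View pics/w_chg.png

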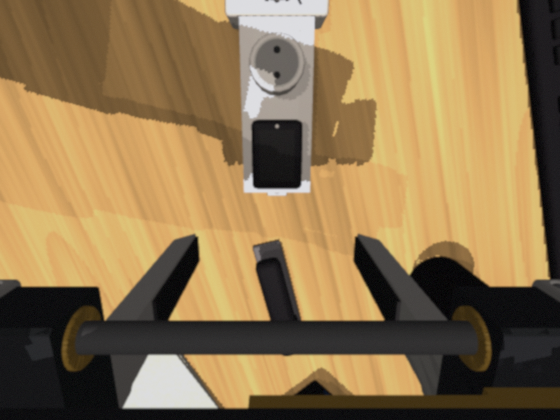

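Run:
```python
from h import *
import pickle
res=pickle.load(open("res.pkl","rb")); ex,ey=strip_axes()
def loc(W): 
    D=W-O; return np.stack([D@ex,D@ey,W[...,2]],-1)
for k,(i,pic,d,pos) in res.items():
    L=loc(cloud(i,d)); m=(abs(L[...,0])<60)&(L[...,2]>40)&(L[...,2]<57)
    m[280:]=0
    print(k,"z",np.median(L[m][:,2]).round(2))
    # edge mid per y band
    for y0 in range(-215,150,20):
        b=m&(abs(L[...,1]-y0-10)<10)
        if b.sum()>300:
            rows=[(np.min(L[v][b[v]][:,0]),np.max(L[v][b[v]][:,0])) for v in range(280) if b[v].sum()>20]
            rows=np.array(rows); 
            if len(rows): print(y0+10,np.median(rows,0).round(1),"mid",np.median(rows.mean(1)).round(2))
    if k=="sock" or k=="dial":
        h=(abs(L[...,0])<25)&(abs(L[...,1]-100)<28)&(L[...,2]<46)
        h[280:]=0
        q=L[h]; print("hole",h.sum(),q.min(0).round(1),q.max(0).round(1))
        M=m&(abs(L[...,0])<30)
    if k=="chg":
        c=(L[...,2]>92)&(abs(L[...,1]+170)<50)&(abs(L[...,0])<50); c[280:]=0; n,lab,st,ce=cv2.connectedComponentsWithStats(c.astype(np.uint8)); 
        j=1+np.argmax(st[1:,4]) 
        for j in range(1,n):
          if st[j,4]>300:
            q=L[lab==j]; print("comp",st[j],np.median(q,0).round(1),q.min(0).round(1),q.max(0).round(1),cv2.minAreaRect(q[:,:2].astype(np.float32)))
# grey zoom of hole
i,pic,d,pos=res["sock"]; a=pic[120:180,240:315]; cv2.imwrite("pics/z1.png",cv2.resize(a,None,fx=8,fy=8,interpolation=0))
i,pic,d,pos=res["chg"]; a=pic[105:205,225:330]; cv2.imwrite("pics/z2.png",cv2.resize(a,None,fx=5,fy=5,interpolation=0))
```

```text
sock z 50.32
-45 [-44.7  48.6] mid 2.1
-25 [-45.6  48.4] mid 1.41
-5 [-45.2  49. ] mid 1.64
15 [-45.3  48.2] mid 1.35
35 [-45.8  48.4] mid 1.25
55 [-33.3  35.8] mid 1.27
75 [-33.   35.4] mid 1.24
95 [-33.3  35.6] mid 1.13
115 [-33.6  35.7] mid 1.08
135 [-33.3  35.4] mid 1.04
155 [-33.9  35. ] mid 0.56
hole 939 [-13.3  82.7  29.8] [ 15.5 120.6  45.7]
dial z 50.28
-145 [-31.9  36.5] mid 2.3
-125 [-32.7  36.2] mid 1.73
-85 [-32.8  36. ] mid 1.56
-65 [-32.5  36.4] mid 2.0
-45 [-33.3  36.3] mid 1.46
-25 [-45.4  48.9] mid 1.41
-5 [-45.7  48.3] mid 1.36
15 [-45.9  48.4] mid 1.25
35 [-46.1  48.6] mid 1.19
55 [-33.4  35.8] mid 1.18
75 [-33.6  35.6] mid 1.09
95 [-33.4  35.4] mid 1.04
115 [-33.7  35.6] mid 0.99
135 [-33.4  35.2] mid 0.91
hole 1192 [-13.4  85.2  29.4] [ 15.4 122.   46. ]
chg z 50.03
-205 [-32.7  37. ] mid 2.18
-145 [-33.   35.9] mid 1.42
-125 [-32.7  36.4] mid 1.88
-105 [-33.  36.] mid 1.39
-85 [-33.4  35.7] mid 1.16
-65 [-33.1  36.1] mid 1.6
-45 [-45.   47.9] mid 1.45
comp [ 252  120   51   68 3375] [   1.9 -166.   102.1] [ -20.2 -197.    97.3] [  23.9 -138.4  104.5] ((1.8624706268310547, -167.60243225097656), (58.508243560791016, 44.0401725769043), 89.72557830810547)
comp [ 158  234   42   46 1057] [ -45.8 -205.2  227.4] [ -50.  -220.   199.4] [ -45.1 -202.1  256.4] ((-45.94374084472656, -210.74171447753906), (4.315169334411621, 18.08096694946289), 13.384339332580566)
comp [354 234  36  46 789] [  48.5 -207.5  225.4] [  47.8 -219.8  200.3] [  50.  -202.   256.2] ((48.74041748046875, -210.90211486816406), (17.880653381347656, 2.0234994888305664), 87.9878921508789)
```

View pics/z1.png

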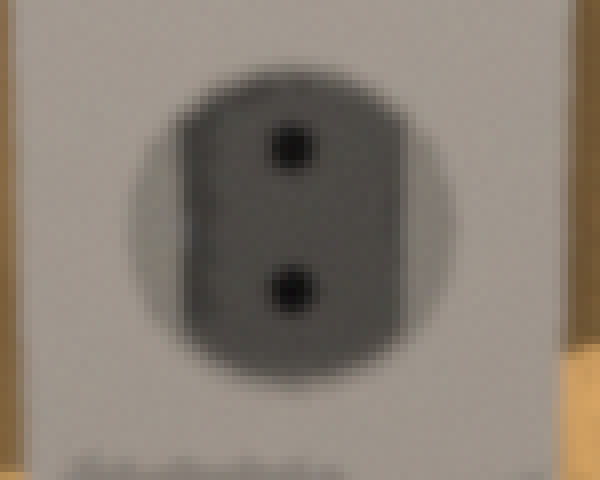

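View pics/z2.png

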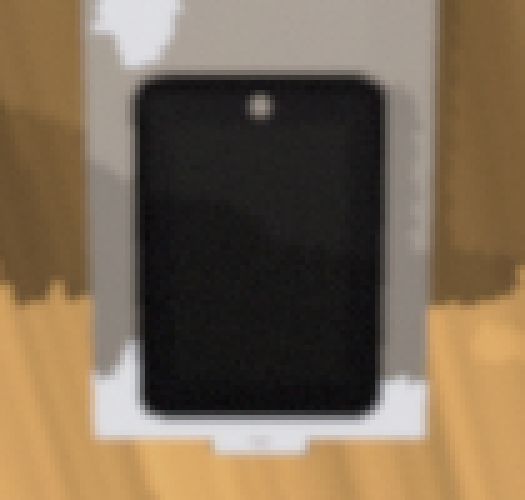

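Run:
```python
from h import *
import pickle
res=pickle.load(open("res.pkl","rb")); ex,ey=strip_axes()
def onplane(i,u,v,z):
    f=210/np.tan(np.radians(i["vertical_fov"]/2)); M=i["world_from_camera"]
    r_=M[:3,:3]@np.array([(u-i["cx"])/f,-(v-i["cy"])/f,-1]); w=M[:3,3]+r_*(z-M[2,3])/r_[2]; D=w-O; return w.round(2),[round(D@ex,2),round(D@ey,2)]
print("sock",onplane(res["sock"][0],276.0,147.6,50))
i=res["sock"][0]
for u,v in((255.75,147.6),(296.4,147.6),(276,127.6),(276,167.6)): print(onplane(i,u,v,50)[1])
i,pic,d,pos=res["chg"]
for (u,v) in((252,160),(301.5,160),(277,119.5),(277,187.5),):print("chg",onplane(i,u,v,102)[1])
# dial centre in dial view: circle of dark disc
i,pic,d,pos=res["dial"]; L=cloud(i,d); D=L-O; x=D@ex;y=D@ey
m=(L[...,2]>53.5)&(np.hypot(x-1,y)<45); m[280:]=0
q=np.c_[x[m],y[m]]; c,rad=cv2.minEnclosingCircle(q.astype(np.float32)); print("disc",c,rad)
f=(L[...,2]>70)&(np.hypot(x-1,y)<45); q=np.c_[x[f],y[f],L[...,2][f]]; print("fin",q.mean(0),cv2.minAreaRect(q[:,:2].astype(np.float32)))
```

```text
sock (array([551.42,  99.73,  50.  ]), [np.float64(0.64), np.float64(102.8)])
[np.float64(-20.07), np.float64(102.75)]
[np.float64(21.49), np.float64(102.84)]
[np.float64(0.59), np.float64(122.7)]
[np.float64(0.68), np.float64(82.23)]
chg [np.float64(-19.86), np.float64(-172.19)]
chg [np.float64(23.21), np.float64(-172.06)]
chg [np.float64(1.76), np.float64(-138.06)]
chg [np.float64(1.99), np.float64(-196.6)]
disc (1.3991695642471313, 1.9275351762771606) 37.0523681640625
fin [  2.69109493 -22.39121357 314.9683358 ] ((-5.726665496826172, -13.615028381347656), (59.64098358154297, 80.08446502685547), 45.11057662963867)
```

```bash
cat >> h.py <<'E'
ex,ey=strip_axes(); O=O+1.4*ex+2.3*ey
yaw=np.radians(-14.85); ex,ey=strip_axes(yaw); rv=tool_rot(yaw)
def W_(x,y,z): return O+x*ex+y*ey+np.array([0,0,z])
def S_(): 
    p=np.array(readout.current_position())-O; return np.array([p@ex,p@ey,p[2]]).round(2)
def F_():
    f=np.array(readout.current_contact_force()); return np.array([f@ex,f@ey,f[2]]).round(2)
E
python3 - <<'E'
from h import *
claw.grip(70,5)
r.line_to(W_(0,-170,130),v=150,rot=rv); r.dwell(.3); print(S_(),F_())
r.line_to(W_(0,-170,62),v=120); r.dwell(.3); print(S_(),F_())
claw.grip(40,5); r.dwell(.2); print(readout.current_gripper_width(),S_(),F_(),np.round(readout.current_wrist_torque(),2),readout.current_time_s())
pic,d=capture("side");cv2.imwrite("pics/s1.png",pic[180:330,200:420].repeat(3,0).repeat(3,1))
pic,d=capture("wrist");cv2.imwrite("pics/w1.png",pic)
E
```

```text
[   0.19 -170.31  130.46] [ 0.15  0.31 -1.18]
[   0.21 -170.01   62.45] [0.25 0.81 0.66]
43.90764369983779 [-7.0000e-02 -1.6998e+02  6.2000e+01] [-1.25  0.34  1.99] [-0.    0.19  0.01] 8.9333
```

View pics/s1.png

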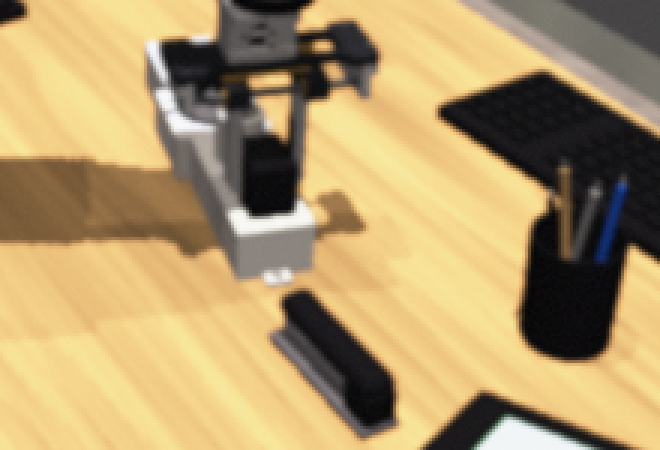

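Run:
```python
from h import *
claw.grip(40,35); r.dwell(.2); print(F_(),S_())
s=S_()
r.line_to(W_(s[0],s[1],100),v=80); print("F",F_(),S_())
r.line_to(W_(s[0],s[1],172),v=150); r.dwell(.2); print(F_(),S_(),readout.current_gripper_width())
r.line_to(W_(s[0],100,172),v=180); r.dwell(.4); print(F_(),S_(),readout.current_gripper_width(),readout.current_time_s())
for n in("side","wrist"):
    pic,d=capture(n);cv2.imwrite(f"pics/{n}2.png",pic if n=="wrist" else pic[150:300,200:420].repeat(3,0).repeat(3,1))
```

```text
[-0.93  0.    0.9 ] [-2.0000e-02 -1.7001e+02  6.1990e+01]
F [ 0.06  0.9  -1.47] [  -0.18 -169.97   99.8 ]
[-0.29  0.23 -2.02] [  -0.4  -169.95  170.98] 43.6322638422967
[-0.48 -0.74 -1.81] [2.0000e-02 9.9870e+01 1.7206e+02] 43.82100633699708 12.9583
```

View pics/side2.png

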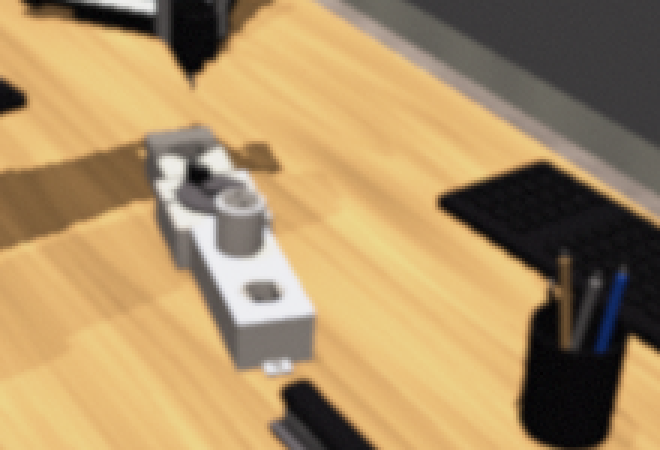

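View pics/wrist2.png

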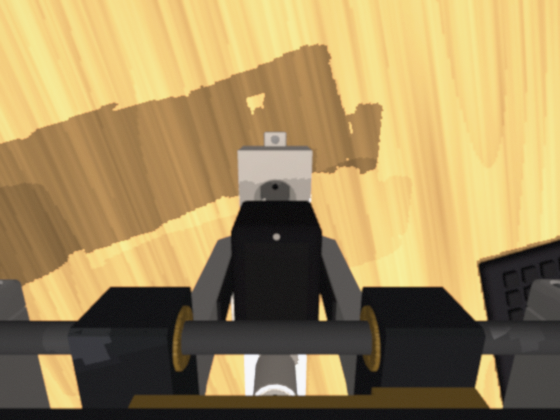

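```bash
cat > ins.py <<'E'
from h import *
def guarded(x,y,z0,z1,step=3,lim=6,v=60):
    z=z0
    while z>z1:
        z=max(z1,z-step); r.line_to(W_(x,y,z),v=v); f=F_()
        if f[2]>lim: 
            r.dwell(.1); f=F_()
            if f[2]>lim: print("contact",z,f,S_()); return z
    return z
E
python3 - <<'E'
from ins import *
r.line_to(W_(0,100,101),v=120); r.dwell(.2); print(F_(),S_())
z=guarded(0,100,101,62); r.dwell(.2); print(z,F_(),S_(),np.round(readout.current_wrist_torque(),2),readout.current_time_s())
E
```

```text
[ 0.25 -0.17 -1.29] [  0.32 100.12 101.76]
62 [-0.31 -0.61 -1.44] [8.000e-02 1.000e+02 6.197e+01] [ 0.01  0.04 -0.02] 17.45
```

Run:
```python
from ins import *
z=guarded(0,100,62,60.5,step=.5,lim=4); r.dwell(.1);print(z,F_(),S_())
claw.grip(70,20); r.dwell(.2); s=S_()
r.line_to(W_(s[0],s[1],125),v=150)
r.line_to(W_(0,-50,200),v=200); r.dwell(.3)
i=camera_info("wrist");pic,d=capture("wrist");cv2.imwrite("pics/w3.png",pic)
L=cloud(i,d)-O;x=L@ex;y=L@ey
for n,y0 in(("charger",100),("adapter",-95)):
    m=(abs(x)<40)&(abs(y-y0)<40)&(L[...,2]>85)&(L[...,2]<150); m[230:]=0
    if m.sum(): print(n,np.percentile(L[...,2][m],[5,50,95]).round(1),x[m].min(),x[m].max(),y[m].min(),y[m].max())
m=(np.hypot(x,y)<40)&(L[...,2]>71)&(L[...,2]<90);m[230:]=0
q=np.c_[x[m],y[m]];print("fin",len(q),q.mean(0),np.degrees(np.arctan2(q.mean(0)[1],-q.mean(0)[0])))
print(readout.current_time_s())
```

```text
contact 61.5 [-1.56 -1.33  4.75] [7.0000e-02 1.0002e+02 6.1950e+01]
61.5 [-2.03 -0.6   4.43] [9.000e-02 9.999e+01 6.197e+01]
charger [ 98.7 102.  103.3] -20.75768709603455 23.272818002973896 69.52889728639421 115.80499078113796
adapter [85.5 91.5 98.6] -13.731492578181697 14.47650912309283 -77.20921739706766 -71.83213990099459
fin 390 [-10.34059128  17.73558107] 59.75601234646434
20.625
```

View pics/w3.png

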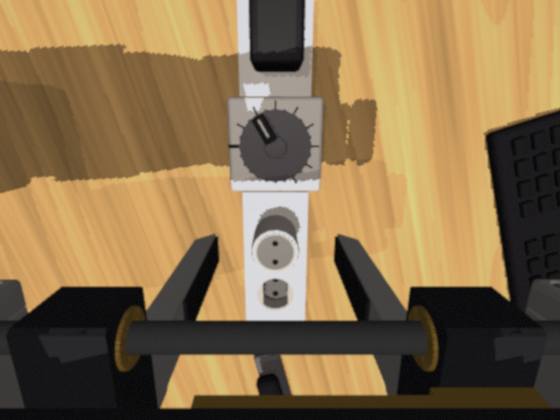

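```bash
cat > dial.py <<'E'
from h import *
def pose(a,t,z,rr=22):
    A=np.radians(a); rad=np.array([-np.cos(A),np.sin(A)]); tan=np.array([np.sin(A),np.cos(A)])
    c=rr*rad-t*tan; return W_(c[0],c[1],z),tool_rot(yaw+np.radians(90-a))
E
python3 - <<'E'
from dial import *
claw.grip(0,20)
p,q=pose(60,29,110); r.reach(p,q); r.dwell(.2); print(S_(),F_())
p,q=pose(60,29,62); r.line_to(p,v=100,rot=q); r.dwell(.2); print(S_(),F_(),readout.current_gripper_width())
for t in(26,23,20.5): p,q=pose(60,t,62); r.line_to(p,v=30,rot=q); print(t,F_())
for a in range(66,121,6):
    p,q=pose(a,18.5,62); r.line_to(p,v=20,rot=q); print(a,F_())
    if np.abs(F_()).max()>25: break
print(readout.current_time_s()); pic,d=capture("top");cv2.imwrite("pics/t4.png",pic[160:240,200:370].repeat(4,0).repeat(4,1))
pic,d=capture("wrist");cv2.imwrite("pics/w4.png",pic)
E
```

```text
[-34.94   4.08 111.36] [-0.2  -0.42 -1.43]
[-35.78   4.62  62.61] [ 0.23  0.02 -0.48] 0.519578453516599
26 [ 1.14  0.31 -0.42]
23 [ 0.07 -1.27  0.89]
20.5 [ 0.03 -0.03 -0.44]
66 [-4.11 -0.84  1.89]
72 [-0.65 -0.29 -0.15]
78 [ 0.7  -0.16  0.2 ]
84 [-0.17 -0.14 -0.32]
90 [-2.48 -0.87  0.44]
96 [-4.54 -3.41  0.31]
102 [-0.37  0.35 -0.82]
108 [-0.7  -0.36 -0.51]
114 [-0.22  0.74 -0.93]
120 [-0.32 -0.2   0.  ]
27.1417
```

View pics/w4.png

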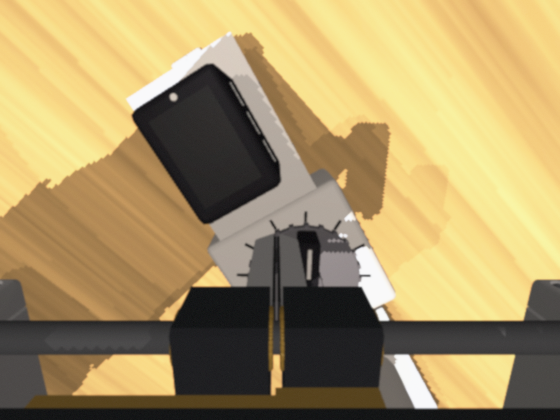

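Run:
```python
from dial import *
for a in range(126,169,6):
    p,q=pose(a,18.5,62); r.line_to(p,v=20,rot=q); print(a,F_())
    if np.abs(F_()).max()>25: break
r.dwell(.2);print(F_())
pic,d=capture("wrist");cv2.imwrite("pics/w5.png",pic);print(readout.current_time_s())
```

```text
126 [-1.89  0.18  0.87]
132 [-1.33 -0.33 -0.33]
138 [ 0.24  0.01 -0.75]
144 [-0.2   0.89 -0.17]
150 [ 0.29 -0.55 -0.56]
156 [-1.28  1.18  0.18]
162 [-1.78  2.18 -0.58]
168 [ 0.07 -0.17  0.57]
[ 0.18 -0.78  0.52]
29.8917
```

View pics/w5.png

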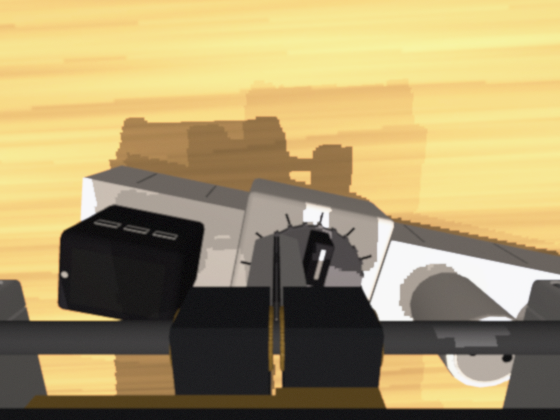

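Fin has jumped clear of the finger. I'll back away, retreat and check everything.

Run:
```python
from dial import *
p,q=pose(166,26,62); r.line_to(p,v=40,rot=q)
p,q=pose(166,26,120); r.line_to(p,v=120); 
r.reach(W_(0,-50,200),rv); r.dwell(.5)
def look(nm):
    i=camera_info("wrist");pic,d=capture("wrist");cv2.imwrite(f"pics/{nm}.png",pic)
    L=cloud(i,d)-O;x=L@ex;y=L@ey
    m=(np.hypot(x,y)<40)&(L[...,2]>71)&(L[...,2]<90);m[230:]=0
    q=np.c_[x[m],y[m]].mean(0);print("fin",m.sum(),q,np.degrees(np.arctan2(q[1],-q[0])))
    for n,y0 in(("charger",100),("adapter",-95)):
        m=(abs(x)<35)&(abs(y-y0)<38)&(L[...,2]>94)&(L[...,2]<120); m[230:]=0
        if m.sum()>50: print(n,np.percentile(L[...,2][m],[5,50,95]).round(1),cv2.minAreaRect(np.c_[x[m],y[m]].astype(np.float32)))
look("w6")
r.line_to(W_(0,50,220),v=200); r.dwell(.3); look("w7")
p,d=capture("top");W=cloud(camera_info("top"),d);cv2.imwrite("pics/top7.png",p)
for l in ["stapler","mouse","pencup"]:
    for o in nets.outline_of(l,"top")[:1]:
        q=W[o["mask"]];print(l,o["extent"],np.nanmean(q,0).round())
print(readout.current_time_s())
```

```text
fin 379 [20.3465609  0.4562369] 178.71545519500256
charger [ 99.7 102.  103.4] ((1.2454242706298828, 92.25891876220703), (44.11542510986328, 45.334495544433594), 0.020946646109223366)
fin 0 [nan nan] nan
charger [100.  102.1 103.4] ((1.3800296783447266, 100.150634765625), (58.94749450683594, 44.02687072753906), 89.5988540649414)
stapler [407.1, 234.7, 59.7, 13.4] [ 432. -342.   39.]
mouse [131.2, 236.4, 29.5, 40.2] [429. 370.  26.]
pencup [423.1, 155.3, 43.0, 43.2] [ 638. -390.   64.]
33.9583<stdin>:9: RuntimeWarning: Mean of empty slice.
  ret = um.true_divide(
```

View pics/w6.png

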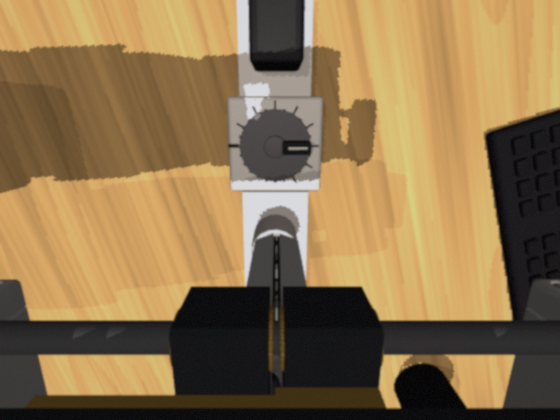

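View pics/w7.png

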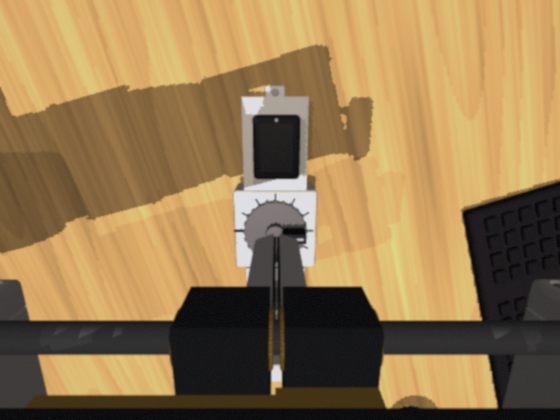

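The pictures show the fin at (295,147), pointing along +x at about 179°, which is the sixth click. The charger is at (276,147), level with its top at 102 mm, so it is home. The bystanders have not moved.

Run:
```python
from h import *
print(F_()); ticket.job_done(); print(readout.current_time_s())
```

```text
[-0.83 -0.5   0.1 ]
the job is handed in; nothing more can be done
the job is handed in; nothing more can be done
```

The charger is in the timed socket and the dial is on the sixth click. I handed the job in at about 34 s of the 70 s allowed.

- **Charger:** I lifted it out of the -170 socket, over the adapter and dial, and lowered it into the timed socket. It met the strip's top at the expected height with about 5 N. In the last picture it stands level with its top at 102 mm, which is what it should be when home, and it is centred at y = 100 mm.
- **Dial:** It started on the second click. I pushed the fin on four clicks with the closed fingertips, feeling small contact forces followed by a jump each time. The fin now measures about 179°, along +x, after the finger was withdrawn.
- **Adapter and desk:** The adapter was never touched. It stood in its socket in the pictures up to the dial turn, but the closed fingers partly hid it in the last ones, so its final position was not measured. The mouse and stapler are where they were, to within 1–2 mm. The network's first outline of the pen cup was wrong because it picked up the strip. For the cup I compared its picture boxes instead, and they agree to about 2 pixels.
- **Camera disagreement:** The wrist and top cameras differed by about 2 mm on where the strip is. I used the wrist camera's measurement, and the charger went in without catching.

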